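Open the pastry scraps caddy with its lever and ease the lid down

ROBOT

A 6-joint arm with a two-finger parallel gripper is mounted at the origin on the work surface. World frame = base frame: x ahead of the robot, y to its left, z up, the work surface at z = 0. Lengths are in m, angles in rad, forces in N, time in s.
With the tool pointing down it reaches from about 0.4 to 0.825 m from the base axis. Payload 7 kg.
Tool frame: the origin (TCP) lies at the very end of the fingers, on their centre line; the grasp point (between the pads) lies 19 mm behind it; z points along the fingers, y is the line along which they close (so a half turn about z gives the same grasp; the last joint's range is limited). The gripper opens to 88 mm and grips with 3 to 60 N. Pads are 19 mm wide; open, the fingers measure 130 mm over their backs; the gripper's body (78 mm by 193 mm) begins 47 mm behind the grasp point.
Start: joints at [1.404, 0.359, 0.012, 0, -1.224, -0.288], TCP at [0.297, 0.606, 0.206] pointing down, gripper open.
Joint ranges: [-3.07, 3.07], [-1.43, 2.12], [-1.02, 1.25], [-3.03, 1.67], [-3.05, -0], [-3.03, 3.03]. Speed limits (rad/s): [2.39, 2.39, 3.01, 3.14, 3.14, 3.14].

INTERFACE

Orientations are given as [roll, pitch, yaw] about the fixed x, y, z axes, in that order (R = Rz(yaw) Ry(pitch) Rx(roll)).
In Python, from station import arm gives the robot as it stands. The module is installed in compiled form; this text tells all that it offers.
- The arm moves only by the shell command python3 -m crank 'ROWS' [FORCE]. ROWS is JSON, a list of rows, each an object of numbers: "dx", "dy", "dz": the shift along the world's x, y, z in m; "twist": the turn about the world's z in degrees; "grip": the opening, from -1 (shut) to 1 (fully open). A call has exactly 5 rows; each row is the pose to reach, as a shift and turn from the pose commanded when the call began; what a row does not reach only later rows make up. A row lasts 1/12 s, in which the tool goes at most 41.7 mm and 7.16 degrees, less where a joint would pass 70% of its speed; a pose out of reach is approached as far as the arm can. A call with a gripper value outside its range is refused whole. The fingers move at their own pace and stop on an object; FORCE is the grip in N (left out, the last holds). Time passes only in rows, so rows that repeat a pose let the fingers close, or fill a call up. It gives the time, the measured TCP pose, the force, the opening and the grip force at its end, in the units of the state.
- arm.get_state(): the state, without advancing time (a new reading comes with each control period).
- arm.grab_frame(name): name is "scene" or "top"; returns the picture (420x560x3 uint8, red, green, blue); there is no depth.
- arm.get_calibration(name): a dict with "fx", "fy", "cx", "cy" (pixels), "k1" (the pictures are not rectified: a ray, as slopes to the right and down, at radius r is drawn at 1 + k1 r^2 times it, then the intrinsics apply), "cam_to_world" (4x4, takes a point from camera to world coordinates). Camera axes: x right, y down, z forward; pixel columns grow to the right and rows downward; lengths in m; the calibration is good to about 2 mm. A picture is of the moment at which its call begins. get_calibration takes no time and is no camera call.
- arm.job_done(): hands the job in; it is judged then, once.
The state is a dict: "t": time; "q": joint angles; "qd": joint speeds; "joint_efforts": joint torques, N m; "eef_pos": TCP position; "ee_rot": TCP orientation; "force": force on the tool from outside, world axes, zero at the start; "moment": the same for the moment, N m; "width": finger opening in m; "gripper_force": force on a finger pad.
Only numpy, scipy, OpenCV 4.12 (cv2) and the standard library are available. Lean on these libraries where they do the work, as an engineer would, in place of code of your own. Each camera call takes 0.05 s, during which the arm holds its last target. There are 200 camera calls.

TASK

Press down the orange paddle of the scraps caddy with the fingertips, without gripping it, until its lid stands fully open, and keep it pressed for two seconds while I drop the pastry trimmings in. Then let the paddle come up slowly, so that the lid goes down gently without slamming, and take your hand away from the shut caddy. Work the lid by the paddle alone: do not touch the lid or shift the cutters, the jar or the shaker around it.

Things in the scene. Friction and masses are not known exactly. Their poses are not given: they have to be found in the camera images.
- caddy: Countertop scraps caddy, a green open-topped metal box fixed to the counter, 170 (x) by 200 (y) by 120 mm high. Origin at the centre of its underside on the counter; its x axis points from the lever side to the hinge side of the lid, z up. It stands at a different place and yaw each time and does not move.
- paddle_top (a point): Centre of the top face of the orange round paddle, where to press. In the caddy's frame it lies at about x = -214, y = 0, z = 123 mm at rest and x = -216, z = 69 mm fully pressed: 54 mm, nearly straight down (midway it is at x = -218). It is 6 mm above the disc's mid-plane, in which the turning axis lies.
- lever (a joint): Angle of the lever: 0 at rest (up), 0.44 rad fully pressed, at a stop. It is an orange disc 46 mm across, 12 mm thick, on a 16 mm wide steel arm out of the middle of the caddy's -x face, and turns about y at x = -93, z = 90 mm in the caddy's frame, 125 mm from the disc's centre. The arm slopes up 0.22 rad at rest, down 0.22 rad when pressed. Pressing takes 5 to 9 N at first, 2 to 5 N near the bottom; it springs back if let go.
- lid (a joint): Angle of the lid: 0 shut, 1.2 rad fully open (lever fully pressed). It is linked to the lever and always turns 2.73 times as far. Let go, it falls and slams within about half a second; with the paddle followed up at 20 to 30 mm/s it turns at about 0.5 rad/s, which is gentle.
- lid_front (a point): Middle of the front edge of the lid, a flat grey metal plate 176 by 204 mm and 8 mm thick whose top is about 130 mm above the counter when shut. The hinge lies along y at x = 89, z = 123 mm in the caddy's frame; the front edge, 178 mm from it on the lever side, swings up and away from the lever to about 290 mm above the counter.
- star_cutter: Loose steel star cookie cutter, 72 mm across, 25 mm high, open, origin at the centre of its underside. Stands to one side of the paddle, its centre 90 to 120 mm sideways from it. To be left alone.
- flower_cutter: Loose steel flower cookie cutter, 70 mm across, 25 mm high, open, origin at the centre of its underside. Stands on the other side of the paddle, likewise. To be left alone.
- jar: Loose glass jar with a red cap, 66 mm across, 110 mm high, origin at the centre of its underside. Stands beside the caddy, its centre 150 to 170 mm sideways from its middle and 100 to 140 mm towards the lever. To be left alone.
- shaker: Loose aluminium shaker can, 52 mm across, 105 mm high, origin at the centre of its underside. Stands on the caddy's other side, likewise. To be left alone.

How it is judged:
By the outcome, as a careful person would: the job done as asked, in the order asked, and still so for the second after the job is handed in, with the robot touching nothing.
It also fails if it takes over 45 s, if anything falls off the work surface, if the arm or the gripper's body presses on something with over 40 N, if the wrist force passes 120 N, or if a joint passes its speed limit or range.

## Working session

There is one attempt and no reset: what is moved stays moved. The work goes in short steps, Python scripts to look and compute and a shell command to move; the robot and the scene stay as the last step left them, time stands still between calls to the robot, and variables do not carry over. Pictures are saved under pics/ and viewed, at most 10 in all, crops included, and the job is handed in when it is done.

```bash
mkdir -p pics
cat > h.py <<'E'
import numpy as np, cv2
from station import arm
def K(n):
    c=arm.get_calibration(n); return c,np.array([[c['fx'],0,c['cx']],[0,c['fy'],c['cy']],[0,0,1.]]),np.array([c['k1'],0,0,0,0.])
def ray(n,u,v):
    c,k,d=K(n); T=np.array(c['cam_to_world']); p=cv2.undistortPoints(np.array([[[u,v]]],float),k,d)[0,0]
    return T[:3,3],T[:3,:3]@np.array([p[0],p[1],1])
def onz(n,u,v,z):
    o,r=ray(n,u,v); return o+r*(z-o[2])/r[2]
def proj(n,P):
    c,k,d=K(n); T=np.linalg.inv(np.array(c['cam_to_world'])); P=np.atleast_2d(P)
    return cv2.projectPoints((P@T[:3,:3].T+T[:3,3])[:,None],np.zeros(3),np.zeros(3),k,d)[0][:,0]
def save(n,f):
    im=arm.grab_frame(n); cv2.imwrite('pics/'+f,im[:,:,::-1]); return im
def orange(im):
    h=cv2.cvtColor(im,cv2.COLOR_RGB2HSV); m=cv2.inRange(h,(6,150,110),(20,255,255))
    n,l,s,c=cv2.connectedComponentsWithStats(m); return [(s[i].tolist(),c[i].round(1).tolist()) for i in range(1,n) if s[i][4]>40]
E
python3 - <<'E'
from h import *
for n in('scene','top'):
    im=save(n,n+'1.png'); print(n,orange(im)); print(np.round(arm.get_calibration(n)['cam_to_world'],3).tolist())
print(arm.get_state())
a=cv2.imread('pics/scene1.png');b=cv2.imread('pics/top1.png')
E
```

```text
scene [([0, 0, 505, 420, 139692], [222.8, 240.2]), ([395, 59, 43, 41, 227], [415.5, 79.9]), ([403, 62, 42, 42, 236], [423.3, 82.6]), ([411, 65, 42, 42, 237], [430.8, 85.8]), ([418, 68, 41, 43, 248], [438.0, 89.6]), ([426, 71, 41, 44, 254], [446.0, 92.7]), ([435, 74, 40, 44, 271], [454.2, 95.5]), ([442, 77, 40, 45, 280], [461.4, 99.7]), ([451, 80, 39, 46, 277], [469.6, 102.9]), ([224, 178, 12, 10, 49], [229.8, 182.5])]
[[0.893, 0.349, -0.285, 0.88], [0.451, -0.704, 0.549, -0.505], [-0.009, -0.619, -0.785, 0.837], [0.0, 0.0, 0.0, 1.0]]
top [([0, 95, 560, 325, 135732], [308.8, 263.1]), ([0, 117, 80, 17, 224], [41.9, 124.9]), ([52, 118, 31, 7, 91], [67.8, 120.6]), ([0, 125, 76, 17, 260], [36.4, 132.7]), ([0, 134, 74, 17, 231], [36.7, 142.0]), ([0, 144, 72, 16, 261], [39.5, 151.6]), ([0, 152, 69, 17, 282], [34.1, 159.7]), ([0, 161, 67, 17, 278], [33.4, 169.0]), ([0, 170, 63, 16, 246], [30.8, 178.1]), ([23, 219, 22, 22, 305], [32.9, 229.6]), ([0, 225, 11, 21, 149], [3.8, 234.1]), ([23, 254, 24, 23, 292], [34.7, 265.2]), ([0, 259, 12, 22, 181], [4.2, 269.8]), ([25, 291, 24, 23, 375], [36.7,
[... 237 characters left out ...]
.199, -0.98, 1.125], [0.0, 0.0, 0.0, 1.0]]
{'t': 0.1, 'q': array([ 1.40409447e+00,  3.59351971e-01,  1.11441977e-02, -2.58345390e-04,
       -1.22409515e+00, -2.88084178e-01]), 'qd': array([ 0.00074936, -0.0014895 ,  0.00365482,  0.00016349,  0.00091365,
        0.00153692]), 'joint_efforts': array([-1.72953271e-03, -5.84160519e+01,  2.93749934e+01,  7.01548263e+00,
        1.00903594e-02, -5.86464807e-05]), 'eef_pos': array([0.29635695, 0.60594844, 0.20509897]), 'ee_rot': array([ 3.14007914e+00, -1.95216230e-04, -4.54873860e-01]), 'force': array([0.47476555, 0.11771852, 0.32195893]), 'moment': array([ 0.02168874, -0.00912236, -0.01239633]), 'gripper_force': 0.0, 'width': 0.0876550459446803}
```

View pics/top1.png

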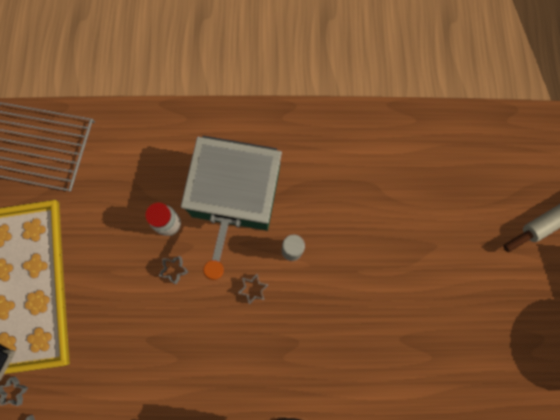

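View pics/scene1.png

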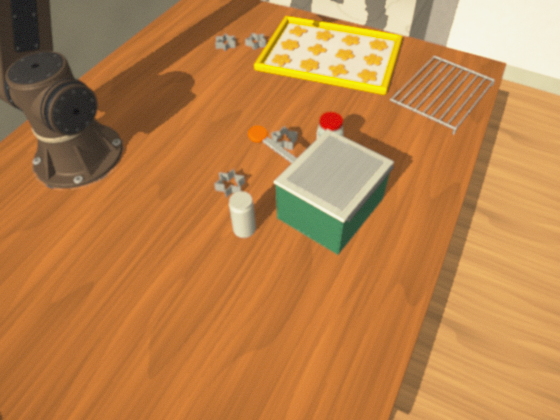

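The top view shows the paddle at about (213,270) and the lid spanning (184–281, 138–222), with the star and flower cutters at (251,289) and (173,269). The jar cap is at (159,214) and the shaker at (293,246). In the scene view the paddle is at (258,134).

Run:
```python
from h import *
from scipy.optimize import least_squares
out={}
for n,(u,v) in (('top',(213,270)),('scene',(258,134))):
    im=cv2.imread(f'pics/{n}1.png'); h=cv2.cvtColor(im,cv2.COLOR_BGR2HSV)
    w=h[v-14:v+15,u-14:u+15]; m=(w[...,1]>225)&(w[...,2]>185)&(w[...,0]<16)
    ys,xs=np.nonzero(m); print(n,m.sum(),xs.mean()+u-14,ys.mean()+v-14,np.ptp(xs),np.ptp(ys)); out[n]=(xs.mean()+u-14,ys.mean()+v-14)
    print(onz(n,*out[n],.121))
b=onz('top',240,145,.13)
# hinge-side lid edge mid, caddy x=+89
p=onz('top',*out['top'],.121); d=b-p; yaw0=np.arctan2(d[1],d[0]); print('yaw0',yaw0,np.hypot(*d[:2]))
def C(x,y,yaw):
    R=np.array([[np.cos(yaw),-np.sin(yaw)],[np.sin(yaw),np.cos(yaw)]])
    def f(P): P=np.array(P,float); return np.c_[P[:,:2]@R.T+[x,y],P[:,2]]
    return f
pt=[[-.214,0,.121],[.088,.102,.13],[.088,-.102,.13],[-.088,-.102,.13]]
obs=np.array([out['top'],(199,138),(281,151),(272,221)])
r=least_squares(lambda s:(proj('top',C(*s)(pt))-obs).ravel(),[p[0]+.2,p[1]-.03,yaw0]); print(r.x,r.fun.round(1))
f=C(*r.x)
for n in('top','scene'):
    im=cv2.imread(f'pics/{n}1.png')
    for q in proj(n,f([[-.214,0,.123],[.088,.102,.13],[.088,-.102,.13],[-.088,-.102,.13],[-.088,.102,.13]])): cv2.circle(im,tuple(int(round(a)) for a in q),2,(255,0,255),-1)
    c=im[110:310,130:330] if n=='top' else im[90:290,200:400]
    out[n]=cv2.resize(c,(400,400),interpolation=cv2.INTER_CUBIC)
cv2.imwrite('pics/fit.png',np.hstack([out['top'],out['scene']]))
P=f([[-.214,0,.123],[-.217,0,.096],[-.216,0,.069]]);print(P)
print(P[0]-arm.get_state()['eef_pos'],'twist',np.degrees(r.x[2]+.4549))
```

```text
<stdin>:7: RuntimeWarning: Mean of empty slice.
  ret = ret.dtype.type(ret / rcount)
Traceback (most recent call last):
ValueError: zero-size array to reduction operation maximum which has no identity
```

Threshold too strict; I'll use the eyeballed pixels with a looser mask.

```bash
cat > fit.py <<'E'
from h import *
from scipy.optimize import least_squares
out={}
for n,(u,v) in (('top',(213,270)),('scene',(258,134))):
    im=cv2.imread(f'pics/{n}1.png'); w=im[v-14:v+15,u-14:u+15].astype(int)
    c=w[14,14]; print(n,c,w[0,14]); m=((w[...,2]-w[...,0])>0.7*(c[2]-c[0]))&(w[...,2]>.75*c[2])
    ys,xs=np.nonzero(m); out[n]=(np.median(xs)+u-14,np.median(ys)+v-14)
    print(m.sum(),out[n],np.ptp(xs),np.ptp(ys),onz(n,*out[n],.121))
p=onz('top',*out['top'],.121)
def C(x,y,yaw):
    R=np.array([[np.cos(yaw),-np.sin(yaw)],[np.sin(yaw),np.cos(yaw)]])
    def f(P): P=np.array(P,float); return np.c_[P[:,:2]@R.T+[x,y],P[:,2]]
    return f
pt=[[-.214,0,.121],[.088,.102,.13],[.088,-.102,.13],[-.088,-.102,.13]]
obs=np.array([out['top'],(199,138),(281,151),(272,221)])
r=least_squares(lambda s:(proj('top',C(*s)(pt))-obs).ravel(),[p[0]+.2,p[1]-.03,-.2]); print(r.x,r.fun.round(1))
f=C(*r.x)
for n in('top','scene'):
    im=cv2.imread(f'pics/{n}1.png')
    s=slice(110,310),slice(130,330)
    if n=='scene': s=slice(90,290),slice(200,400)
    b=cv2.resize(im[s],(400,400),interpolation=cv2.INTER_CUBIC)
    for q in proj(n,f([[-.214,0,.123],[.088,.102,.13],[.088,-.102,.13],[-.088,-.102,.13],[-.088,.102,.13]])): cv2.circle(b,(int(2*(q[0]-s[1].start)),int(2*(q[1]-s[0].start))),2,(255,0,255),-1)
    out[n]=b
cv2.imwrite('pics/fit.png',np.hstack([out['top'],out['scene']]))
P=f([[-.214,0,.123],[-.217,0,.096],[-.216,0,.069]]);print(P)
print(P[0]-arm.get_state()['eef_pos'],'twist',np.degrees(r.x[2]+.4549))
E
python3 fit.py
```

```text
top [ 19  75 163] [ 82  98 117]
317 (np.float64(214.0), np.float64(270.0)) 20 19 [0.4594524  0.16934423 0.121     ]
scene [ 10 117 238] [ 55 117 192]
285 (np.float64(257.0), np.float64(133.0)) 20 17 [0.46047004 0.16802877 0.121     ]
[ 0.6701237   0.12950642 -0.16899071] [ 1.7  0.1 -1.3 -1.3  1.6 -0.6 -2.1  1.6]
[[0.45917213 0.16549855 0.123     ]
 [0.45621486 0.16600311 0.096     ]
 [0.45720062 0.16583493 0.069     ]]
[ 0.16281518 -0.44044989 -0.08209897] twist 16.381395741539276
```

View pics/fit.png

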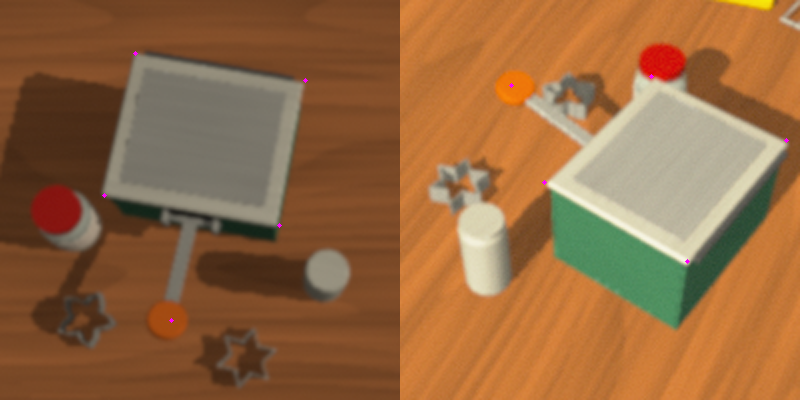

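Direct rays from both cameras agree: the paddle is at about (0.4595, 0.168), with caddy yaw at about -0.19. Moving above it with the fingers shut.

```bash
python3 -m crank '[{"dx":0.0125,"dy":-0.034,"dz":0,"twist":1,"grip":-1},{"dx":0.025,"dy":-0.068,"dz":0,"twist":2,"grip":-1},{"dx":0.0375,"dy":-0.102,"dz":0,"twist":4,"grip":-1},{"dx":0.05,"dy":-0.136,"dz":0,"twist":6,"grip":-1},{"dx":0.0625,"dy":-0.17,"dz":0,"twist":8,"grip":-1}]' 10
python3 -m crank '[{"dx":0.0125,"dy":-0.034,"dz":0,"twist":1,"grip":-1},{"dx":0.025,"dy":-0.068,"dz":0,"twist":2,"grip":-1},{"dx":0.0375,"dy":-0.102,"dz":0,"twist":4,"grip":-1},{"dx":0.05,"dy":-0.136,"dz":0,"twist":6,"grip":-1},{"dx":0.0625,"dy":-0.17,"dz":0,"twist":7,"grip":-1}]'
python3 -m crank '[{"dx":0.0125,"dy":-0.034,"dz":0,"grip":-1},{"dx":0.025,"dy":-0.068,"dz":0,"grip":-1},{"dx":0.037,"dy":-0.098,"dz":-0.01,"grip":-1},{"dx":0.037,"dy":-0.098,"dz":-0.02,"grip":-1},{"dx":0.037,"dy":-0.098,"dz":-0.03,"grip":-1}]'
```

```text
t: 0.52
eef_pos: [0.3591, 0.4345, 0.2055]
ee_rot: [3.141, 0.0, -0.313]
force: [1.2, 0.2, -0.6]
width: 0.0601
gripper_force: 0.0
t: 0.93
eef_pos: [0.4215, 0.2645, 0.2059]
ee_rot: [3.142, 0.0, -0.191]
force: [1.1, 0.6, 0.1]
width: 0.0268
gripper_force: 0.0invalid input at $[0]: expected keys dx, dy, dz, twist, grip
```

```bash
python3 -m crank '[{"dx":0.0125,"dy":-0.034,"dz":0,"twist":0,"grip":-1},{"dx":0.025,"dy":-0.068,"dz":0,"twist":0,"grip":-1},{"dx":0.037,"dy":-0.097,"dz":-0.01,"twist":0,"grip":-1},{"dx":0.037,"dy":-0.097,"dz":-0.03,"twist":0,"grip":-1},{"dx":0.037,"dy":-0.097,"dz":-0.05,"twist":0,"grip":-1}]'
python3 - <<'E'
from h import *
a=save('scene','s2.png');b=save('top','t2.png');e=arm.get_state()['eef_pos'];print(e,arm.get_state()['force'],arm.get_state()['width'])
f=lambda im,u,v:cv2.resize(im[v-60:v+60,u-60:u+60,::-1],(400,400),interpolation=cv2.INTER_CUBIC)
cv2.imwrite('pics/c2.png',np.hstack([f(a,258,134),f(b,214,270)]))
print(proj('scene',e),proj('top',e))
E
```

```text
t: 1.35
eef_pos: [0.4592, 0.1678, 0.1559]
ee_rot: [-3.14, -0.001, -0.196]
force: [0.5, 0.5, -0.0]
width: 0.0006
gripper_force: 0.0
[0.45668322 0.1674047  0.15311567] [0.39152683 0.08512847 0.18693141] 0.0005504949878905918
[[254.63131971 122.14299935]] [[212.99306623 269.89818637]]
```

View pics/c2.png

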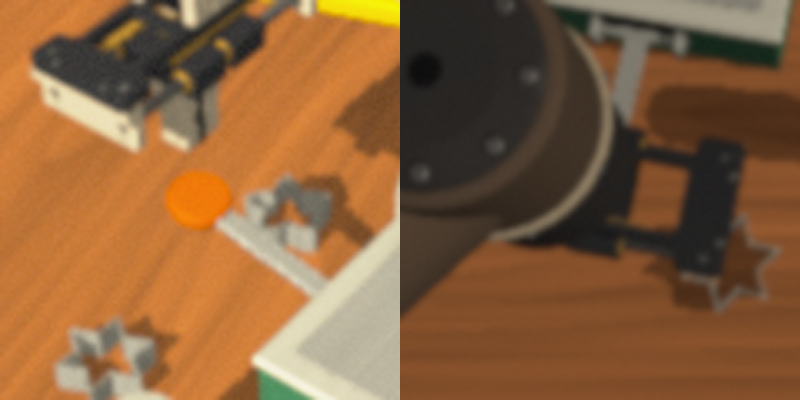

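The fingertips are shut and sit above the disc, at about (185,145) in the left crop with the disc at (200,200). The position is good, so I'm lowering to contact.

```bash
python3 -m crank '[{"dx":0,"dy":0,"dz":-0.01,"twist":0,"grip":-1},{"dx":0,"dy":0,"dz":-0.02,"twist":0,"grip":-1},{"dx":0,"dy":0,"dz":-0.028,"twist":0,"grip":-1},{"dx":0,"dy":0,"dz":-0.033,"twist":0,"grip":-1},{"dx":0,"dy":0,"dz":-0.037,"twist":0,"grip":-1}]'
python3 -m crank '[{"dx":0,"dy":0,"dz":-0.004,"twist":0,"grip":-1},{"dx":-0.001,"dy":0,"dz":-0.008,"twist":0,"grip":-1},{"dx":-0.002,"dy":0,"dz":-0.012,"twist":0,"grip":-1},{"dx":-0.003,"dy":0,"dz":-0.016,"twist":0,"grip":-1},{"dx":-0.003,"dy":0,"dz":-0.020,"twist":0,"grip":-1}]'
```

```text
t: 1.87
eef_pos: [0.4583, 0.1696, 0.1184]
ee_rot: [3.141, 0.0, -0.192]
force: [-0.0, -0.5, 0.7]
width: 0.0002
gripper_force: 0.0
t: 2.28
eef_pos: [0.4556, 0.1696, 0.0994]
ee_rot: [-3.141, -0.001, -0.193]
force: [-3.9, 1.3, 8.1]
width: 0.0004
gripper_force: 3.4
```

```bash
python3 -m crank '[{"dx":0,"dy":0,"dz":-0.005,"twist":0,"grip":-1},{"dx":0,"dy":0,"dz":-0.010,"twist":0,"grip":-1},{"dx":0.001,"dy":0,"dz":-0.015,"twist":0,"grip":-1},{"dx":0.001,"dy":0,"dz":-0.02,"twist":0,"grip":-1},{"dx":0.002,"dy":0,"dz":-0.025,"twist":0,"grip":-1}]'
python3 -m crank '[{"dx":0,"dy":0,"dz":-0.002,"twist":0,"grip":-1},{"dx":0,"dy":0,"dz":-0.004,"twist":0,"grip":-1},{"dx":0,"dy":0,"dz":-0.005,"twist":0,"grip":-1},{"dx":0,"dy":0,"dz":-0.006,"twist":0,"grip":-1},{"dx":0,"dy":0,"dz":-0.006,"twist":0,"grip":-1}]'
```

```text
t: 2.7
eef_pos: [0.4569, 0.1694, 0.0741]
ee_rot: [-3.141, 0.0, -0.193]
force: [-6.1, 0.0, 7.4]
width: 0.0007
gripper_force: 4.0
t: 3.12
eef_pos: [0.4571, 0.1693, 0.068]
ee_rot: [3.141, 0.0, -0.193]
force: [-2.9, -0.0, 5.8]
width: 0.0004
gripper_force: 2.4
```

```bash
python3 -m crank '[{"dx":0,"dy":0,"dz":-0.001,"twist":0,"grip":-1},{"dx":0,"dy":0,"dz":-0.002,"twist":0,"grip":-1},{"dx":0,"dy":0,"dz":-0.002,"twist":0,"grip":-1},{"dx":0,"dy":0,"dz":-0.002,"twist":0,"grip":-1},{"dx":0,"dy":0,"dz":-0.002,"twist":0,"grip":-1}]'
python3 - <<'E'
from h import *
a=save('scene','s3.png');print(arm.get_state()['force'])
E
```

```text
t: 3.53
eef_pos: [0.4573, 0.1693, 0.0661]
ee_rot: [3.141, 0.0, -0.193]
force: [-4.2, 1.4, 5.8]
width: 0.0005
gripper_force: 2.6
[-3.80207749  0.80135458  5.38954554]
```

View pics/s3.png

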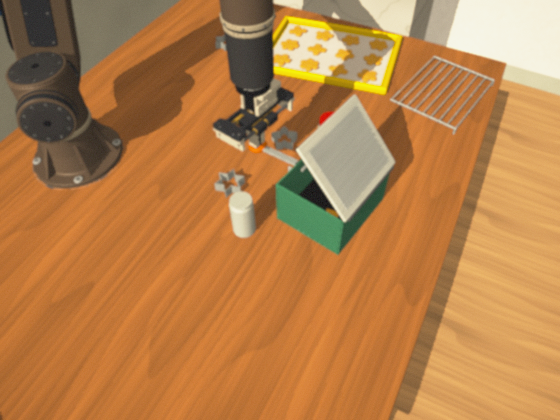

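The lid is well up (front edge near (355,100)), but the force hasn't risen against the stop yet. Pressing a little further.

```bash
python3 -m crank '[{"dx":0,"dy":0,"dz":-0.001,"twist":0,"grip":-1},{"dx":0,"dy":0,"dz":-0.002,"twist":0,"grip":-1},{"dx":0,"dy":0,"dz":-0.002,"twist":0,"grip":-1},{"dx":0,"dy":0,"dz":-0.002,"twist":0,"grip":-1},{"dx":0,"dy":0,"dz":-0.002,"twist":0,"grip":-1}]'
```

```text
t: 4.0
eef_pos: [0.4576, 0.1694, 0.0641]
ee_rot: [-3.142, -0.0, -0.193]
force: [-3.2, -0.4, 4.4]
width: 0.0005
gripper_force: 2.5
```

```bash
python3 -m crank '[{"dx":0,"dy":0,"dz":-0.001,"twist":0,"grip":-1},{"dx":0,"dy":0,"dz":-0.002,"twist":0,"grip":-1},{"dx":0,"dy":0,"dz":-0.002,"twist":0,"grip":-1},{"dx":0,"dy":0,"dz":-0.002,"twist":0,"grip":-1},{"dx":0,"dy":0,"dz":-0.002,"twist":0,"grip":-1}]'
```

```text
t: 4.42
eef_pos: [0.4576, 0.1694, 0.062]
ee_rot: [-3.142, -0.0, -0.193]
force: [-1.0, -0.7, 4.6]
width: 0.0004
gripper_force: 2.3
```

```bash
python3 -m crank '[{"dx":0,"dy":0,"dz":-0.001,"twist":0,"grip":-1},{"dx":0,"dy":0,"dz":-0.002,"twist":0,"grip":-1},{"dx":0,"dy":0,"dz":-0.003,"twist":0,"grip":-1},{"dx":0,"dy":0,"dz":-0.003,"twist":0,"grip":-1},{"dx":0,"dy":0,"dz":-0.003,"twist":0,"grip":-1}]'
python3 - <<'E'
from h import *
a=save('scene','s4.png')
c,s=np.cos(-.19),np.sin(-.19)
W=lambda x,y,z:[.6695+c*x-s*y,.1295+s*x+c*y,z]
b=cv2.resize(a[70:220,210:410,::-1],(800,600),interpolation=cv2.INTER_CUBIC)
for th,col in((1.0,(255,0,0)),(1.1,(0,255,255)),(1.2,(255,0,255))):
    x=.089-.178*np.cos(th);z=.123+.178*np.sin(th); o=.007
    for q in proj('scene',[W(x+o*np.sin(th),y,z+o*np.cos(th)) for y in(-.102,.102)]): cv2.circle(b,(int(4*(q[0]-210)),int(4*(q[1]-70))),3,col,-1)
cv2.imwrite('pics/c4.png',b)
E
```

```text
t: 4.83
eef_pos: [0.4578, 0.1694, 0.0591]
ee_rot: [-3.142, -0.0, -0.193]
force: [-0.3, -1.5, 3.6]
width: 0.0003
gripper_force: 2.1
```

View pics/c4.png

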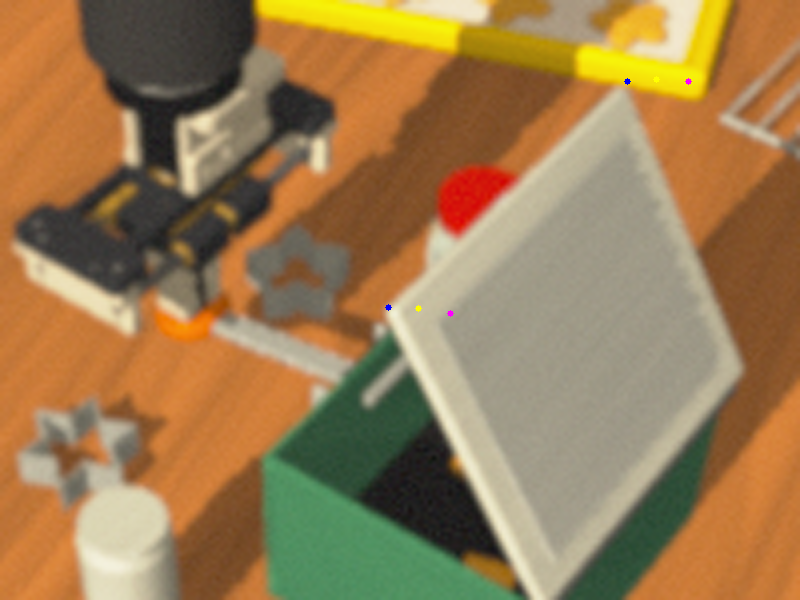

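The lid is at about 1.0 rad (front corners near the blue marks at (390,310) and (627,85)), so there is roughly 9 mm of paddle travel left. The fingertips are well on the disc. Pressing on.

```bash
python3 -m crank '[{"dx":0,"dy":0,"dz":-0.002,"twist":0,"grip":-1},{"dx":0,"dy":0,"dz":-0.003,"twist":0,"grip":-1},{"dx":0,"dy":0,"dz":-0.004,"twist":0,"grip":-1},{"dx":0.001,"dy":0,"dz":-0.005,"twist":0,"grip":-1},{"dx":0.001,"dy":0,"dz":-0.006,"twist":0,"grip":-1}]'
```

```text
t: 5.3
eef_pos: [0.4585, 0.1693, 0.0529]
ee_rot: [3.141, 0.0, -0.193]
force: [-0.3, -2.1, 4.9]
width: 0.0005
gripper_force: 2.3
```

```bash
python3 -m crank '[{"dx":0,"dy":0,"dz":-0.001,"twist":0,"grip":-1},{"dx":0,"dy":0,"dz":-0.002,"twist":0,"grip":-1},{"dx":0,"dy":0,"dz":-0.002,"twist":0,"grip":-1},{"dx":0,"dy":0,"dz":-0.002,"twist":0,"grip":-1},{"dx":0,"dy":0,"dz":-0.002,"twist":0,"grip":-1}]'
```

```text
t: 5.72
eef_pos: [0.4586, 0.1694, 0.051]
ee_rot: [-3.142, -0.0, -0.193]
force: [0.5, -1.8, 4.1]
width: 0.0008
gripper_force: 1.7
```

```bash
python3 -m crank '[{"dx":0,"dy":0,"dz":-0.001,"twist":0,"grip":-1},{"dx":0,"dy":0,"dz":-0.002,"twist":0,"grip":-1},{"dx":0,"dy":0,"dz":-0.002,"twist":0,"grip":-1},{"dx":0,"dy":0,"dz":-0.002,"twist":0,"grip":-1},{"dx":0,"dy":0,"dz":-0.002,"twist":0,"grip":-1}]'
```

```text
t: 6.13
eef_pos: [0.4589, 0.1694, 0.0496]
ee_rot: [-3.141, -0.001, -0.193]
force: [-0.9, -2.8, 10.9]
width: 0.0006
gripper_force: 5.3
```

```bash
python3 -m crank '[{"dx":0,"dy":0,"dz":-0.001,"twist":0,"grip":-1},{"dx":0,"dy":0,"dz":-0.002,"twist":0,"grip":-1},{"dx":0,"dy":0,"dz":-0.002,"twist":0,"grip":-1},{"dx":0,"dy":0,"dz":-0.002,"twist":0,"grip":-1},{"dx":0,"dy":0,"dz":-0.002,"twist":0,"grip":-1}]'
```

```text
t: 6.55
eef_pos: [0.4591, 0.1695, 0.049]
ee_rot: [-3.141, -0.002, -0.192]
force: [-6.2, -3.8, 26.6]
width: 0.0006
gripper_force: 13.9
```

The force jumped to 27 N, so the paddle is at the stop. Easing about 1 mm while still against the stop, then holding for more than 2 s.

```bash
python3 -m crank '[{"dx":0,"dy":0,"dz":0.001,"twist":0,"grip":-1},{"dx":0,"dy":0,"dz":0.001,"twist":0,"grip":-1},{"dx":0,"dy":0,"dz":0.001,"twist":0,"grip":-1},{"dx":0,"dy":0,"dz":0.001,"twist":0,"grip":-1},{"dx":0,"dy":0,"dz":0.001,"twist":0,"grip":-1}]'
python3 -m crank '[{"dx":0,"dy":0,"dz":0,"twist":0,"grip":-1},{"dx":0,"dy":0,"dz":0,"twist":0,"grip":-1},{"dx":0,"dy":0,"dz":0,"twist":0,"grip":-1},{"dx":0,"dy":0,"dz":0,"twist":0,"grip":-1},{"dx":0,"dy":0,"dz":0,"twist":0,"grip":-1}]'
python3 -m crank '[{"dx":0,"dy":0,"dz":0,"twist":0,"grip":-1},{"dx":0,"dy":0,"dz":0,"twist":0,"grip":-1},{"dx":0,"dy":0,"dz":0,"twist":0,"grip":-1},{"dx":0,"dy":0,"dz":0,"twist":0,"grip":-1},{"dx":0,"dy":0,"dz":0,"twist":0,"grip":-1}]'
python3 - <<'E'
from h import *
a=save('scene','s5.png')
c,s=np.cos(-.19),np.sin(-.19)
W=lambda x,y,z:[.6695+c*x-s*y,.1295+s*x+c*y,z]
b=cv2.resize(a[70:220,210:410,::-1],(800,600),interpolation=cv2.INTER_CUBIC)
for th,col in((1.1,(0,255,255)),(1.2,(255,0,255))):
    x=.089-.178*np.cos(th);z=.123+.178*np.sin(th); o=.007
    for q in proj('scene',[W(x+o*np.sin(th),y,z+o*np.cos(th)) for y in(-.102,.102)]): cv2.circle(b,(int(4*(q[0]-210)),int(4*(q[1]-70))),3,col,-1)
cv2.imwrite('pics/c5.png',b)
E
```

```text
t: 6.97
eef_pos: [0.459, 0.1694, 0.0493]
ee_rot: [-3.141, -0.001, -0.192]
force: [-3.5, -3.1, 17.9]
width: 0.0004
gripper_force: 9.3
t: 7.38
eef_pos: [0.459, 0.1694, 0.0493]
ee_rot: [-3.141, -0.001, -0.192]
force: [-3.6, -4.2, 18.1]
width: 0.0004
gripper_force: 9.3
t: 7.8
eef_pos: [0.459, 0.1694, 0.0493]
ee_rot: [-3.141, -0.001, -0.192]
force: [-4.2, -3.8, 17.8]
width: 0.0004
gripper_force: 9.3
```

View pics/c5.png

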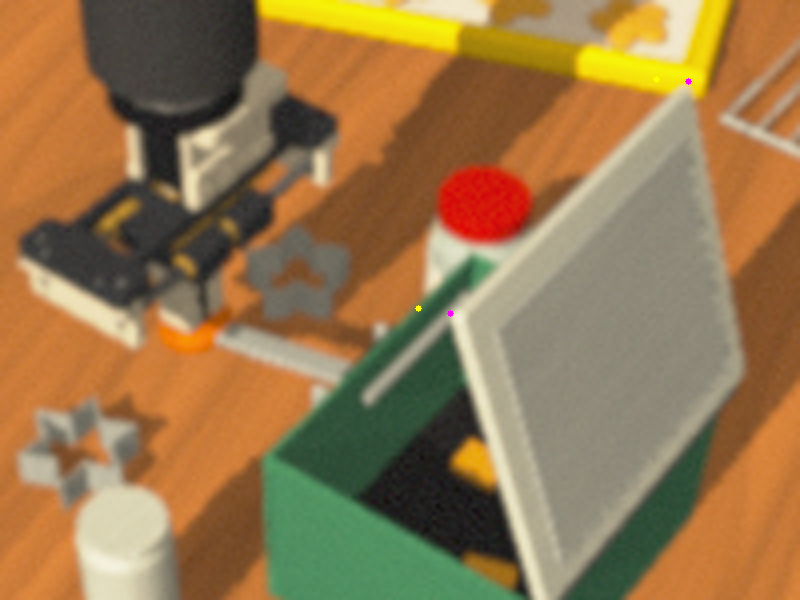

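The lid stands at the 1.2 rad marks, with corners at (455,315) and (690,85), so it is fully open. Finishing the hold, then following the paddle up at about 24 mm/s.

```bash
python3 -m crank '[{"dx":0,"dy":0,"dz":0,"twist":0,"grip":-1},{"dx":0,"dy":0,"dz":0,"twist":0,"grip":-1},{"dx":0,"dy":0,"dz":0,"twist":0,"grip":-1},{"dx":0,"dy":0,"dz":0,"twist":0,"grip":-1},{"dx":0,"dy":0,"dz":0,"twist":0,"grip":-1}]'
python3 -m crank '[{"dx":0,"dy":0,"dz":0,"twist":0,"grip":-1},{"dx":0,"dy":0,"dz":0,"twist":0,"grip":-1},{"dx":0,"dy":0,"dz":0,"twist":0,"grip":-1},{"dx":0,"dy":0,"dz":0,"twist":0,"grip":-1},{"dx":0,"dy":0,"dz":0,"twist":0,"grip":-1}]'
python3 -m crank '[{"dx":0,"dy":0,"dz":0,"twist":0,"grip":-1},{"dx":0,"dy":0,"dz":0,"twist":0,"grip":-1},{"dx":0,"dy":0,"dz":0,"twist":0,"grip":-1},{"dx":0,"dy":0,"dz":0,"twist":0,"grip":-1},{"dx":0,"dy":0,"dz":0,"twist":0,"grip":-1}]'
python3 -m crank '[{"dx":0,"dy":0,"dz":0,"twist":0,"grip":-1},{"dx":0,"dy":0,"dz":0,"twist":0,"grip":-1},{"dx":0,"dy":0,"dz":0,"twist":0,"grip":-1},{"dx":0,"dy":0,"dz":0,"twist":0,"grip":-1},{"dx":0,"dy":0,"dz":0,"twist":0,"grip":-1}]'
python3 -m crank '[{"dx":0,"dy":0,"dz":0.002,"twist":0,"grip":-1},{"dx":0,"dy":0,"dz":0.004,"twist":0,"grip":-1},{"dx":0,"dy":0,"dz":0.006,"twist":0,"grip":-1},{"dx":-0.001,"dy":0,"dz":0.008,"twist":0,"grip":-1},{"dx":-0.001,"dy":0,"dz":0.01,"twist":0,"grip":-1}]'
python3 -m crank '[{"dx":0,"dy":0,"dz":0.002,"twist":0,"grip":-1},{"dx":0,"dy":0,"dz":0.004,"twist":0,"grip":-1},{"dx":-0.001,"dy":0,"dz":0.006,"twist":0,"grip":-1},{"dx":-0.001,"dy":0,"dz":0.008,"twist":0,"grip":-1},{"dx":-0.001,"dy":0,"dz":0.01,"twist":0,"grip":-1}]'
python3 -m crank '[{"dx":0,"dy":0,"dz":0.002,"twist":0,"grip":-1},{"dx":0,"dy":0,"dz":0.004,"twist":0,"grip":-1},{"dx":0,"dy":0,"dz":0.006,"twist":0,"grip":-1},{"dx":0,"dy":0,"dz":0.008,"twist":0,"grip":-1},{"dx":0,"dy":0,"dz":0.01,"twist":0,"grip":-1}]'
python3 -m crank '[{"dx":0,"dy":0,"dz":0.002,"twist":0,"grip":-1},{"dx":0,"dy":0,"dz":0.004,"twist":0,"grip":-1},{"dx":0,"dy":0,"dz":0.006,"twist":0,"grip":-1},{"dx":0,"dy":0,"dz":0.008,"twist":0,"grip":-1},{"dx":0,"dy":0,"dz":0.01,"twist":0,"grip":-1}]'
```

```text
t: 8.27
eef_pos: [0.459, 0.1694, 0.0493]
ee_rot: [-3.141, -0.001, -0.192]
force: [-4.5, -3.3, 18.1]
width: 0.0008
gripper_force: 9.3
t: 8.68
eef_pos: [0.459, 0.1694, 0.0493]
ee_rot: [-3.141, -0.001, -0.192]
force: [-4.3, -4.2, 18.0]
width: 0.0006
gripper_force: 9.3
t: 9.1
eef_pos: [0.459, 0.1694, 0.0493]
ee_rot: [-3.141, -0.001, -0.192]
force: [-2.8, -3.5, 18.8]
width: 0.0004
gripper_force: 9.3
t: 9.52
eef_pos: [0.459, 0.1694, 0.0493]
ee_rot: [-3.141, -0.001, -0.192]
force: [-3.6, -4.0, 18.3]
width: 0.0004
gripper_force: 9.3
t: 9.93
eef_pos: [0.4576, 0.1696, 0.0581]
ee_rot: [-3.141, -0.0, -0.193]
force: [-0.9, -0.4, 4.4]
width: 0.0006
gripper_force: 1.7
t: 10.35
eef_pos: [0.4569, 0.1697, 0.0684]
ee_rot: [-3.141, -0.001, -0.193]
force: [1.2, 1.4, 4.3]
width: 0.0007
gripper_force: 2.2
t: 10.77
eef_pos: [0.4571, 0.1696, 0.0784]
ee_rot: [-3.141, -0.001, -0.193]
force: [4.1, 0.2, 3.3]
width: 0.0005
gripper_force: 2.2
t: 11.18
eef_pos: [0.4566, 0.1693, 0.0882]
ee_rot: [3.142, -0.0, -0.193]
force: [3.5, 0.1, 4.4]
width: 0.0007
gripper_force: 2.2
```

```bash
python3 -m crank '[{"dx":0,"dy":0,"dz":0.002,"twist":0,"grip":-1},{"dx":0,"dy":0,"dz":0.004,"twist":0,"grip":-1},{"dx":0,"dy":0,"dz":0.006,"twist":0,"grip":-1},{"dx":0.001,"dy":0,"dz":0.008,"twist":0,"grip":-1},{"dx":0.001,"dy":0,"dz":0.01,"twist":0,"grip":-1}]'
python3 -m crank '[{"dx":0,"dy":0,"dz":0.002,"twist":0,"grip":-1},{"dx":0,"dy":0,"dz":0.004,"twist":0,"grip":-1},{"dx":0.001,"dy":0,"dz":0.006,"twist":0,"grip":-1},{"dx":0.001,"dy":0,"dz":0.008,"twist":0,"grip":-1},{"dx":0.001,"dy":0,"dz":0.01,"twist":0,"grip":-1}]'
python3 -m crank '[{"dx":0,"dy":0,"dz":0.002,"twist":0,"grip":-1},{"dx":0,"dy":0,"dz":0.004,"twist":0,"grip":-1},{"dx":0,"dy":0,"dz":0.006,"twist":0,"grip":-1},{"dx":0,"dy":0,"dz":0.008,"twist":0,"grip":-1},{"dx":0,"dy":0,"dz":0.01,"twist":0,"grip":-1}]'
```

```text
t: 11.6
eef_pos: [0.4573, 0.1692, 0.098]
ee_rot: [3.141, 0.001, -0.193]
force: [3.8, -0.5, 2.7]
width: 0.0001
gripper_force: 2.2
t: 12.02
eef_pos: [0.4573, 0.1688, 0.1073]
ee_rot: [3.14, 0.002, -0.194]
force: [0.8, -0.0, -0.4]
width: 0.0006
gripper_force: 0.0
t: 12.43
eef_pos: [0.4583, 0.1693, 0.118]
ee_rot: [3.141, 0.0, -0.193]
force: [-0.1, 0.5, -0.5]
width: 0.0001
gripper_force: 0.0
```

Contact ended gently. Retreating upward and back, then checking.

```bash
python3 -m crank '[{"dx":0,"dy":0,"dz":0.01,"twist":0,"grip":-1},{"dx":0,"dy":0,"dz":0.03,"twist":0,"grip":-1},{"dx":0,"dy":0,"dz":0.055,"twist":0,"grip":-1},{"dx":0,"dy":0,"dz":0.08,"twist":0,"grip":-1},{"dx":0,"dy":0,"dz":0.1,"twist":0,"grip":-1}]'
python3 -m crank '[{"dx":-0.01,"dy":0.025,"dz":0,"twist":0,"grip":-1},{"dx":-0.02,"dy":0.055,"dz":0,"twist":0,"grip":-1},{"dx":-0.03,"dy":0.085,"dz":0,"twist":0,"grip":-1},{"dx":-0.04,"dy":0.11,"dz":0,"twist":0,"grip":-1},{"dx":-0.045,"dy":0.12,"dz":0,"twist":0,"grip":-1}]'
python3 -m crank '[{"dx":0,"dy":0,"dz":0,"twist":0,"grip":-1},{"dx":0,"dy":0,"dz":0,"twist":0,"grip":-1},{"dx":0,"dy":0,"dz":0,"twist":0,"grip":-1},{"dx":0,"dy":0,"dz":0,"twist":0,"grip":-1},{"dx":0,"dy":0,"dz":0,"twist":0,"grip":-1}]'
python3 -c "
from h import *
save('scene','s6.png')"
```

```text
t: 12.85
eef_pos: [0.4589, 0.1694, 0.2207]
ee_rot: [-3.141, -0.001, -0.193]
force: [0.4, -0.1, -0.4]
width: 0.0005
gripper_force: 0.0
t: 13.27
eef_pos: [0.4128, 0.2918, 0.2188]
ee_rot: [-3.141, -0.0, -0.192]
force: [0.4, -0.5, 0.3]
width: 0.0004
gripper_force: 0.0
t: 13.68
eef_pos: [0.4138, 0.2885, 0.2181]
ee_rot: [-3.142, -0.0, -0.194]
force: [-0.5, -0.4, -0.1]
width: 0.0005
gripper_force: 0.0
```

View pics/s6.png

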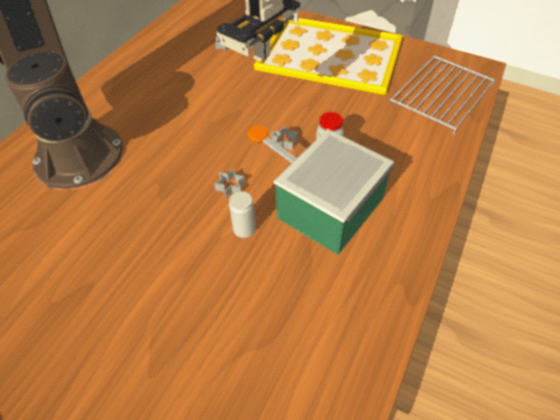

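The lid is shut, the paddle is back up at (258,134), and the cutters, jar and shaker are where they were. The hand is clear.

```bash
python3 -c "
from station import arm
print(arm.job_done())"
```

```text
the job is handed in; nothing more can be done
None
```

I pressed the paddle to its stop, held the lid fully open for about 3 s, and let it down gently at about 24 mm/s; the caddy is shut, the hand is clear, nothing else looks moved in the last picture, and the job is handed in.

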